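# Set the tumble polisher's speed by counting clicks, then start it

### The arm

A 6-joint arm with a two-finger parallel gripper is mounted at the origin on the work surface. World frame = base frame: x ahead of the robot, y to its left, z up, the work surface at z = 0. Lengths are in m, angles in rad, forces in N, time in s.
With the tool pointing down it reaches from about 0.25 to 0.725 m from the base axis. Payload 4 kg.
Tool frame: the origin (TCP) lies between the finger pads; the fingertips stand 8 mm ahead of it and the grasp point (between the pads) lies 11 mm behind it (bot.tip_reach is the distance from the TCP to the fingertips, in m); z points along the fingers, y is the line along which they close (so a half turn about z gives the same grasp; the last joint's range is limited). The gripper opens to 85 mm and grips with 20 to 120 N. Pads are 22 mm wide; open, the fingers measure 114 mm over their backs; the gripper's body (76 mm by 85 mm) begins 54 mm behind the grasp point. The pads swing forward as they close: fully open they stand 13 mm farther back than shut.
Start: joints at [-1.32, 0.241, 0.005, 1.335, 0, 1.571], TCP at [0.124, -0.484, 0.239] pointing down, gripper open.
Joint ranges: [-2.72, 2.72], [-1.05, 1.87], [-1.09, 1.28], [-1.99, 2.15], [-1.42, 1.44], [-3.14, 3.14]. Speed limits (rad/s): [2.79, 2.79, 3.14, 3.14, 3.14, 3.14].

### API

Orientations are given as a unit quaternion [x, y, z, w].
In Python, from workcell import bot gives the robot as it stands.
- The arm moves only by the tool move_arm, never from a script. Its argument "deltas" is a list of rows, each a list of 7 numbers: the opening, from 0 (shut) to 1 (fully open), then the shift along the tool's x, y, z in mm, then the turn, a rotation vector about the tool's x, y, z in degrees. In form: [[gripper, tx, ty, tz, ax, ay, az], ...]. A call has 1 to 10 rows; each row shifts and turns the commanded pose from where the row before left it, along the tool's axes as they then stand; what a row does not reach is not made up. A row lasts 1/12 s, in which the tool goes at most 41.7 mm and 7.16 degrees, less where a joint would pass 70% of its speed; a pose out of reach is approached as far as the arm can. A call is refused whole if a number of a shift passes 41.7 or a number of a turn 7.16, either way. A call with a gripper value outside its range is refused whole. The fingers move at their own pace and stop on an object; the grip force is fixed at half the most. Time passes only in rows, so rows that do not move let the fingers close. It gives the time, the measured TCP pose, the force, the opening and the grip force at its end, in the units of the state.
- bot.get_obs(): the state, without advancing time (a new reading comes with each control period).
- bot.camera(name): name is "side" or "top"; returns the picture (480x640x3 uint8, blue, green, red); there is no depth.
- bot.calibration(name): a dict with "K" (3x3 intrinsics, pixels), "dist_coeffs" ([k1, k2, p1, p2, k3] as OpenCV has them; the pictures are not rectified), "position" and "orientation" of the camera in the world. Camera axes: x right, y down, z forward; pixel columns grow to the right and rows downward; lengths in m; the calibration is good to about 2 mm. A picture is of the moment at which its call begins. calibration takes no time and is no camera call.
- bot.job_done(): hands the job in; it is judged then, once.
Trained networks look in the newest picture that a camera, given by its name, has taken for a name from the list of things; names that differ only in an ending like _2 or _b are one class to them, and where a whole thing is asked for, a point or a joint stands for the part that bears it (a point fixed in the world has none). Each returns a list of dicts, best first, with "conf" (0 to 1); they miss things now and then, are a little off and sometimes report something else, mostly with a low value. They report only what shows in the picture. A call takes as long as a camera call. They do not tell look-alikes from the thing itself.
- bot.outline_of(query, camera): "pixels" (480x640 bool, what is visible of it) and "rect" ([left, top, width, height] in pixels, round what is visible of it).
The state is a dict: "clock": time; "joint_pos": joint angles; "joint_vel": joint speeds; "tau": joint torques, N m; "eef_pos": TCP position; "tool_rot": TCP orientation; "ft_force": force on the tool from outside, world axes, zero at the start; "ft_torque": the same for the moment, N m; "grip_width": finger opening in m; "grasp_force": force on a finger pad.
Only numpy, scipy, OpenCV 4.12 (cv2) and the standard library are available. Lean on these libraries where they do the work, as an engineer would, in place of code of your own. Each camera call takes 0.05 s, during which the arm holds its last target. There are 200 camera calls.

### The job

Set the tumble polisher to speed 4: with a closed fingertip, push the lever of the selector on the control box round until it rests in the fourth click clockwise from the off dot, then press the button on the start station fully down and let it come back up. Only touch: do not grip or force the selector, do not drag or lift the control box or the start station, and leave the small tin standing on the box and the other things on the bench where they are.

Things in the scene. Friction and masses are not known exactly. Their poses are not given: they have to be found in the camera images.
- control_box: loose grey metal box, 170 (x) x 190 (y) x 55 mm high, about 2.2 kg, flat on the bench; origin at the centre of its underside, x towards its far side, y to its left as seen from the robot, z up. On its top: a black lever selector, and a small tin near its right front corner
- selector_axis (a point): the selector's turning axis, at the height of the box's top face (55 mm above the bench), 5 mm along +x and 22 mm along +y from the box's centre; axes as the box's. Each click resists with about 0.1 N m (2 to 4 N at the lever's end); once clearly past half-way between two positions the selector snaps by itself into the next and stays there
- speed_selector (a joint): selector angle (rad), clockwise from above: 0 = off stop, lever pointing along the box's +y to a round dot on the panel; pi = last stop, along -y, by way of +x. Detents every pi/6 (30 degrees): off and speeds 1 to 6, each speed marked by a tick on the panel, growing longer from 1 to 6. Starts in off or speed 1, 2 or 3
- lever_tip (a point): middle of the top edge at the lever's pointing end, 46 mm from the axis, 36 mm above the box's top; moves with it. The lever is a black upright bar 14 mm thick, from 20 mm behind the axis to 46 mm ahead (pointing end, white line on top), side faces upright from 10 to 36 mm above the box's top; under it a round hub of radius 22 mm, up to 14 mm above the box's top
- start_station: loose grey metal box, 90 x 90 x 45 mm high, about 1 kg, flat on the bench, with one round push button in the middle of its top; origin at the centre of its underside, z up. It and the control box stand side by side, either one on the left
- start_button_top (a point): centre of the top of the round grey push button (34 mm across, in a black collar 50 mm across that stands 12 mm above the station), 67 mm above the bench when up; moves with the button
- start_button (a joint): travel of the button (m): 0 = up, 0.006 = fully down (5 N); springs back up when released
- washer_tin: bystander: small open steel tin, 34 mm across, 26 mm high, loose on top of the control box at its right front corner (60 mm along -x, 67 mm along -y of the box's centre, within 6 mm); origin under its centre
- screwdriver: bystander: screwdriver 200 mm long lying along x between the two boxes
- hammer: bystander: hammer 260 mm long lying along x on the far left
- phone: bystander: black phone, 150 (x) x 75 x 9 mm, lying on the far right
- water_bottle: bystander: bottle, 64 mm across, 180 mm high, standing on the left; origin under its centre
- mug: bystander: mug, 80 mm across, 95 mm high, standing on the right; origin under its centre
- stake: bystander: steel forming stake, foot 90 mm across, 122 mm high, standing beyond the boxes; origin under its centre
Things that resemble listed ones, but are neither listed nor needed, are in the scene too. What is shaped like the start_station but green or red is not meant.

How it is judged:
On the way, in this order (a step that is already met when the one before it is completed fails the run):
1. the selector rests in the fourth click from off (value of joint speed_selector between 1.964 and 2.224 rad and velocity of joint speed_selector between -0.1 and 0.1 rad/s), for 0.3 s.
2. the start button is pressed fully down (value of joint speed_selector between 1.964 and 2.224 rad and value of joint start_button above 0.0045 m).
At the end, for the whole second after the job is handed in: selector at the fourth click (2.09 rad, within 0.13 rad), start button back up (less than 1.5 mm down), both boxes flat on the bench and within 25 mm of where they stood (value of joint speed_selector between 1.964 and 2.224 rad and value of joint start_button below 0.0015 m and angle between each of control_box, start_station's own z axis and vertical below 0.05 rad and distance of each of control_box, start_station from where it was at the start of the episode below 0.025 m); the robot touches nothing.
It fails at once if the start button is pressed while the selector is not in the fourth click (value of joint start_button above 0.003 m and not (value of joint speed_selector between 1.964 and 2.224 rad)).
It fails at once if the selector or its box is gripped or forced (over 35 N from the fingers) (contact force between the fingers and control_box above 35 N).
It fails at once if the control box or the start station is lifted, tipped or dragged (over 25 mm) (distance of any of control_box, start_station from where it was at the start of the episode above 0.025 m or height (world z) of any of control_box, start_station above 0.008 m or angle between any of control_box, start_station's own z axis and vertical above 0.12 rad).
It fails at once if a bystander is moved more than 25 mm (distance of any of washer_tin, screwdriver, hammer, phone, water_bottle, mug, stake from where it was at the start of the episode above 0.025 m).
It also fails if it takes over 58 s, if anything falls off the work surface, if the arm or the gripper's body presses on something with over 40 N, if the wrist force passes 120 N, or if a joint passes its speed limit or range.

## Working session

There is one attempt and no reset: what is moved stays moved. The work goes in short steps, Python scripts to look and compute and a tool call to move; the robot and the scene stay as the last step left them, time stands still between calls to the robot, and variables do not carry over. Pictures are saved under pics/ and viewed, at most 10 in all, crops included, and the job is handed in when it is done.

Besides the shell and the picture viewer there is one more tool, called after "Call:" in YAML: its name, and indented under it one key for each argument. move_arm: Moves the arm, as the interface text tells. Its arguments: {"type":"object","properties":{"deltas":{"type":"array","items":{"type":"array","items":{"type":"number"}}}},"required":["deltas"]}

```bash
mkdir -p pics; cat > h.py <<'E'
import numpy as np, cv2
from workcell import bot
from scipy.spatial.transform import Rotation as R
def cam(n):
    c=bot.calibration(n);return np.array(c["K"]),np.array(c["dist_coeffs"]),np.array(c["position"]),R.from_quat(c["orientation"]).as_matrix()
def ray(n,uv,z):
    K,d,p,M=cam(n);q=cv2.undistortPoints(np.array(uv,float).reshape(-1,1,2),K,d).reshape(-1,2)
    v=np.c_[q,np.ones(len(q))]@M.T
    return p+v*((z-p[2])/v[:,2])[:,None]
def proj(n,P):
    K,d,p,M=cam(n);rv=cv2.Rodrigues(M.T)[0]
    return cv2.projectPoints(np.array(P,float).reshape(-1,3),rv,-M.T@p,K,d)[0].reshape(-1,2)
E
python3 - <<'E'
from h import *
for n in("top","side"):
    cv2.imwrite(f"pics/{n}0.png",bot.camera(n)); print(n,bot.calibration(n)["position"])
    for q in("control_box","speed_selector","start_station","start_button_top","washer_tin"):
        for o in bot.outline_of(q,n)[:3]: print(n,q,round(o["conf"],2),o["rect"])
s=bot.get_obs();print(s["clock"],s["eef_pos"],R.from_quat(s["tool_rot"]).as_matrix().round(3))
E
```

```text
top [0.39564829 0.00352853 1.72718864]
top control_box 0.96 [227.4, 231.9, 70.7, 71.7]
top speed_selector 0.7 [240.3, 251.7, 17.5, 23.8]
top start_station 0.83 [376.3, 236.7, 36.1, 34.5]
top start_station 0.73 [376.1, 286.4, 31.6, 34.6]
top start_station 0.67 [357.7, 182.2, 35.9, 34.4]
top start_button_top 0.64 [388.8, 298.1, 9.3, 10.1]
top start_button_top 0.47 [390.7, 249.2, 11.3, 5.5]
top start_button_top 0.4 [369.9, 193.9, 11.1, 7.5]
top washer_tin 0.61 [279.8, 282.0, 11.3, 10.1]
side [-0.10767839  0.64707644  0.7640868 ]
side control_box 0.57 [236.0, 274.8, 125.1, 104.2]
side speed_selector 0.66 [142.5, 366.2, 104.0, 113.8]
side speed_selector 0.62 [264.3, 297.1, 34.8, 26.2]
side start_station 0.9 [427.0, 248.5, 55.5, 44.4]
side start_station 0.87 [383.6, 219.5, 50.3, 41.6]
side start_station 0.73 [324.6, 205.5, 48.3, 39.5]
side start_button_top 0.66 [342.1, 206.3, 13.1, 7.8]
side start_button_top 0.6 [451.6, 249.2, 14.0, 16.0]
side washer_tin 0.82 [336.0, 298.1, 19.7, 15.2]
side washer_tin 0.67 [236.8, 275.6, 125.3, 105.3]
0.6 [ 0.12410665 -0.48436246  0.23932362] [[ 0.969  0.248  0.   ]
 [ 0.248 -0.969 -0.   ]
 [ 0.     0.    -1.   ]]
```

View pics/top0.png

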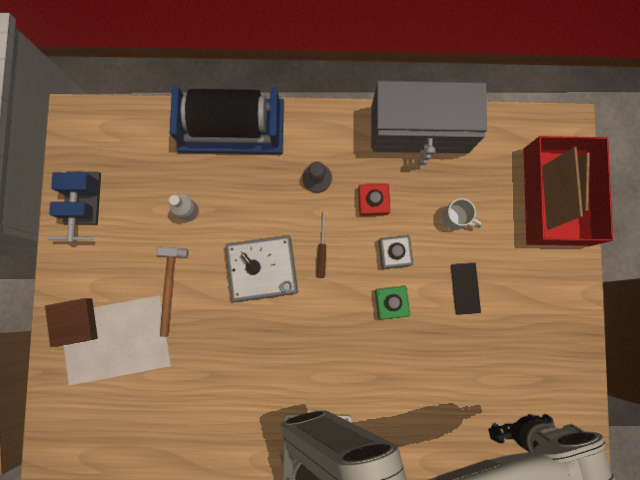

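View pics/side0.png

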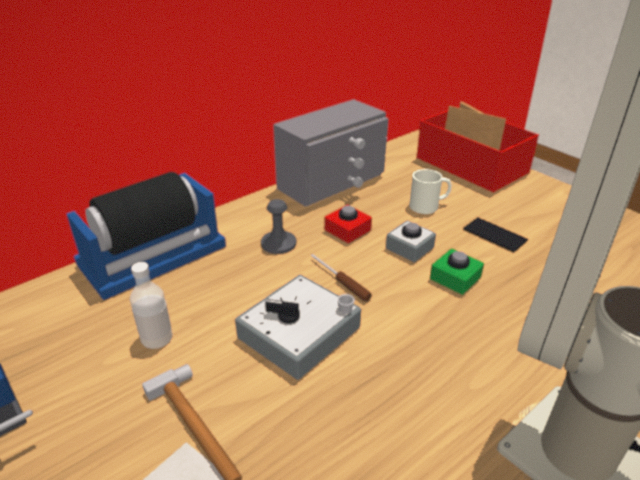

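The control box is at top (262,268) and its lever points to the upper left. There are three stations: grey (396,252), red (375,199) and green (393,302). The grey one fits the description, since red and green are excluded. Next I'll fit the poses and check an enlarged crop.

```bash
cat > fit.py <<'E'
from h import *
from scipy.optimize import minimize
def world(p,L):
    c,s=np.cos(p[2]),np.sin(p[2]);L=np.array(L,float).reshape(-1,3)
    return np.c_[p[0]+c*L[:,0]-s*L[:,1],p[1]+s*L[:,0]+c*L[:,1],L[:,2]]
def fit(q,dims,masks,p0):
    a,b,h=dims;C=[[i*a/2,j*b/2,k] for i in(-1,1) for j in(-1,1) for k in(0,h)]
    def cost(p):
        t=0
        for n,m in masks.items():
            im=np.zeros(m.shape,np.uint8);hl=cv2.convexHull(proj(n,world(p,C)).astype(np.float32))
            cv2.fillConvexPoly(im,(hl*16).round().astype(np.int32),1,shift=4);im=im>0
            t+=1-(im&m).sum()/(im|m).sum()
        return t
    S=np.array([p0]+[np.add(p0,d) for d in([.02,0,0],[0,.02,0],[0,0,.1])])
    r=minimize(cost,p0,method="Nelder-Mead",options=dict(initial_simplex=S));return r.x,r.fun
E
python3 - <<'E'
from fit import *
im=bot.camera("top");bot.camera("side")
def mask(q,n,uv):
    for o in bot.outline_of(q,n):
        l,t,w,h=o["rect"]
        if abs(l+w/2-uv[0])<15 and abs(t+h/2-uv[1])<22: return np.array(o["pixels"])
for q,d,ut,us in(("control_box",(.17,.19,.055),(262,268),(298,327)),("start_station",(.09,.09,.045),(395,253),(410,240))):
    ms={"top":mask(q,"top",ut),"side":mask(q,"side",us)}
    p0=np.r_[ray("top",[ut],d[2])[0][:2],.1]
    for use in(ms,{"top":ms["top"]}):
        p,f=fit(q,d,{k:v for k,v in use.items() if v is not None},p0);print(q,list(use),p.round(4),round(f,3))
    if q=="control_box":
        pt,_=fit(q,d,ms,p0)
        L=[[.005,.022,.055]]+[[.005+.046*np.sin(k*np.pi/6),.022+.046*np.cos(k*np.pi/6),.091] for k in range(7)]
        uv=proj("top",world(pt,L));print(uv.round(1))
for q in("mug","water_bottle","stake"):
    o=bot.outline_of(q,"top")
    if o: print(q,o[0]["rect"])
c=cv2.resize(im[225:310,220:305],(595,595),interpolation=cv2.INTER_CUBIC)
for i,(u,v) in enumerate(uv): cv2.circle(c,(int((u-220+.5)*7),int((v-225+.5)*7)),3,(0,0,255) if i else (0,255,0),-1)
cv2.imwrite("pics/c1.png",c)
cv2.imwrite("pics/c2.png",cv2.resize(im[220:285,360:430],(560,520),interpolation=cv2.INTER_CUBIC))
E
```

```text
control_box ['top', 'side'] [0.5143 0.1701 0.1538] 0.154
control_box ['top'] [0.514  0.1691 0.1624] 0.054
[[252.4 266.6]
 [234.8 267.9]
 [236.  259.6]
 [241.2 252.9]
 [249.  249.7]
 [257.3 250.7]
 [264.  255.7]
 [267.2 263.5]]
start_station ['top', 'side'] [ 0.5696 -0.2223  0.0976] 0.237
start_station ['top'] [ 0.5686 -0.2225  0.1439] 0.107
mug [443.0, 199.8, 38.5, 30.5]
water_bottle [172.3, 196.3, 31.6, 24.9]
stake [299.6, 161.1, 33.7, 31.1]
```

View pics/c1.png

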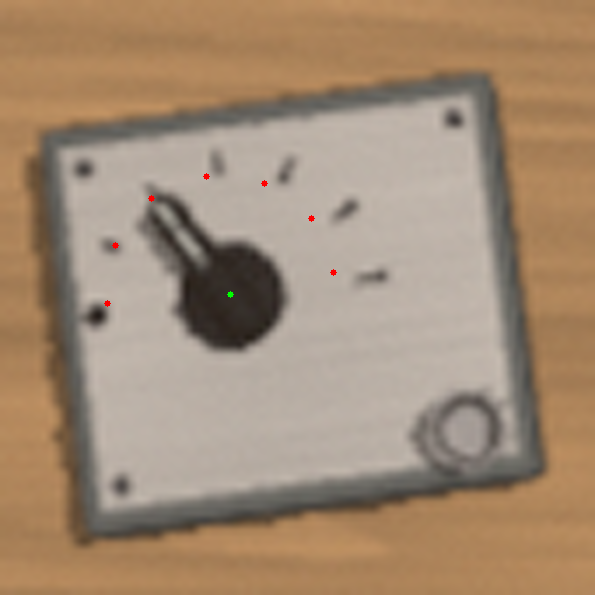

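View pics/c2.png

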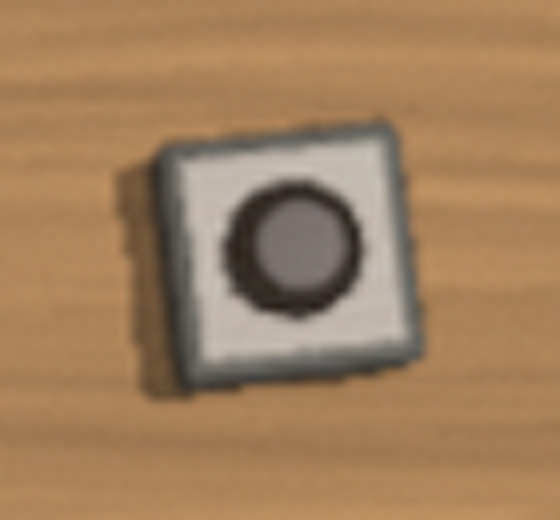

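The crop shows the lever on the 2nd tick, i.e. speed 2, and matches the fitted k=2 tip. The hub is at crop (234,296), about 0.7 px off the fitted axis. The second crop confirms the grey station, with its button centre at crop (302,243). I'll work out the approach: pad x-face along the push direction, tool x opposite to the push.

```bash
python3 - <<'E'
from h import *
c1=lambda u,v:(u/7+220-.5,v/7+225-.5)
P=lambda u,v,z:ray("top",[c1(u,v)],z)[0]
cs=[P(*c,.055)[:2] for c in((45,132),(490,75),(540,470),(92,532))]
print("corners",np.round(cs,3),"centre",np.mean(cs,0).round(4))
print("yaws",[round(float(np.degrees(np.arctan2(*(b-a)[::-1]))),1) for a,b in((cs[1],cs[0]),(cs[2],cs[3]),(cs[2],cs[1]),(cs[3],cs[0]))])
d=P(95,316,.055)-P(372,276,.055);print("dot-6 yaw",np.degrees(np.arctan2(d[1],d[0])).round(1)-90)
ax=P(234,296,.069);tip=P(156,193,.091)
print("axis",ax.round(4),"tip",tip.round(4),"lever yaw",np.degrees(np.arctan2(*(tip-ax)[1::-1])).round(1),np.linalg.norm((tip-ax)[:2]).round(3))
print("button",ray("top",[(302/8+360-.5,243/8+220-.5)],.067)[0].round(4))
o=bot.outline_of("water_bottle","top")[0]["rect"];print("bottle~",ray("top",[(o[0]+o[2]/2+5,o[1]+o[3])],.0)[0].round(3))
E
```

```text
corners [[0.582 0.271]
 [0.609 0.088]
 [0.446 0.063]
 [0.418 0.246]] centre [0.5137 0.1671]
yaws [98.3, 98.7, 8.4, 8.7]
dot-6 yaw 9.200000000000003
axis [0.5144 0.1895 0.069 ] tip [0.5541 0.2198 0.091 ] lever yaw 37.4 0.05
button [ 0.5699 -0.2247  0.067 ]
bottle~ [0.654 0.381 0.   ]
```

Call:
move_arm:
  deltas:
    - [0,0,0,0,0,0,-7.1]
    - [0,0,0,0,0,0,-7.1]
    - [0,0,0,0,0,0,-7.1]
    - [0,0,0,0,0,0,-7.1]
    - [0,0,0,0,0,0,-7.1]
    - [0,0,0,0,0,0,-7.1]
    - [0,0,0,0,0,0,-7.1]
    - [0,0,0,0,0,0,-7.1]

```text
clock: 1.77
eef_pos: [0.1241, -0.4843, 0.2393]
tool_rot: [0.811, 0.584, 0.0, -0.0]
ft_force: [-0.0, -0.5, -0.1]
grip_width: 0.0002
grasp_force: 0.0
```

Call:
move_arm:
  deltas:
    - [0,0,0,0,0,0,-7.1]
    - [0,0,0,0,0,0,-7.1]
    - [0,0,0,0,0,0,-7.1]
    - [0,0,0,0,0,0,-7.1]
    - [0,0,0,0,0,0,-7.1]
    - [0,0,0,0,0,0,-7.1]
    - [0,0,0,0,0,0,-7.1]
    - [0,0,0,0,0,0,-7.1]

```text
clock: 2.43
eef_pos: [0.1241, -0.4844, 0.2393]
tool_rot: [0.436, 0.9, 0.0, 0.0]
ft_force: [0.4, 0.8, 0.3]
grip_width: 0.0001
grasp_force: 0.0
```

Call:
move_arm:
  deltas:
    - [0,12,30,0,0,0,0]
    - [0,16,38,0,0,0,0]
    - [0,16,38,0,0,0,0]
    - [0,16,38,0,0,0,0]
    - [0,16,38,0,0,0,0]
    - [0,16,38,0,0,0,0]
    - [0,16,38,0,0,0,0]
    - [0,16,38,0,0,0,0]
    - [0,16,38,0,0,0,0]
    - [0,16,38,0,0,0,0]

```text
clock: 3.27
eef_pos: [0.3219, -0.1307, 0.2397]
tool_rot: [0.439, 0.899, 0.0, 0.001]
ft_force: [0.8, -1.1, -0.4]
grip_width: -0.0001
grasp_force: 0.0
```

Call:
move_arm:
  deltas:
    - [0,16,38,0,0,0,0]
    - [0,16,38,0,0,0,0]
    - [0,16,38,0,0,0,0]
    - [0,16,38,0,0,0,0]
    - [0,16,38,0,0,0,0]
    - [0,16,38,0,0,0,0]
    - [0,16,38,0,0,0,0]
    - [0,16,38,0,0,0,0]
    - [0,16,38,0,0,0,0]
    - [0,16,38,0,0,0,0]

```text
clock: 4.1
eef_pos: [0.5231, 0.2295, 0.2392]
tool_rot: [0.438, 0.899, 0.0, 0.0]
ft_force: [0.5, -0.8, 0.4]
grip_width: 0.0001
grasp_force: 0.0
```

Call:
move_arm:
  deltas:
    - [0,0,0,0,0,0,0]
    - [0,0,0,0,0,0,0]
    - [0,0,0,0,0,0,0]

```text
clock: 4.35
eef_pos: [0.522, 0.2273, 0.2386]
tool_rot: [0.438, 0.899, -0.001, -0.0]
ft_force: [-0.8, -0.9, -1.2]
grip_width: 0.0001
grasp_force: 0.0
```

Call:
move_arm:
  deltas:
    - [0,2.5,11,20,0,0,0]
    - [0,0,0,35,0,0,0]
    - [0,0,0,35,0,0,0]
    - [0,0,0,25,0,0,0]
    - [0,0,0,8,0,0,0]
    - [0,0,0,0,0,0,0]
    - [0,0,0,0,0,0,0]
    - [0,0,0,0,0,0,0]

```text
clock: 5.02
eef_pos: [0.5312, 0.2363, 0.119]
tool_rot: [0.439, 0.898, 0.002, 0.001]
ft_force: [-0.0, 0.5, 0.4]
grip_width: -0.0
grasp_force: 0.0
```

```bash
python3 - <<'E'
from h import *
im=bot.camera("side");cv2.imwrite("pics/s1.png",cv2.resize(im[200:400,200:400],(600,600),interpolation=cv2.INTER_CUBIC))
im=bot.camera("top");cv2.imwrite("pics/t1.png",cv2.resize(im[225:310,220:305],(595,595),interpolation=cv2.INTER_CUBIC))
s=bot.get_obs();print(s["eef_pos"],s["joint_pos"],bot.tip_reach)
E
```

```text
[0.53116406 0.23658648 0.11886067] [ 4.19035998e-01  4.72025211e-01  1.84851773e-02  1.11263024e+00
 -8.99552327e-06  1.32749226e+00] 0.008
```

View pics/s1.png

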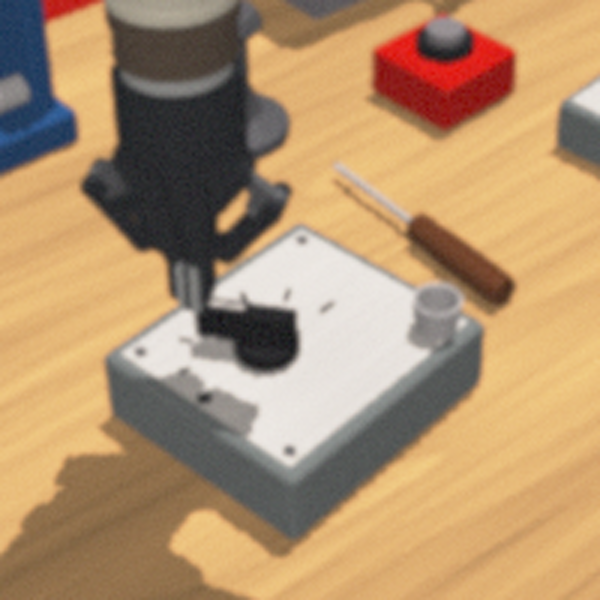

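The side crop shows the closed fingertip at (190,295), on the near-left side of the lever end at (210,320). The tin is clear at (437,315). I'll descend beside the lever.

Call:
move_arm:
  deltas:
    - [0,0,0,15,0,0,0]
    - [0,0,0,14,0,0,0]
    - [0,0,0,8,0,0,0]
    - [0,0,0,0,0,0,0]
    - [0,0,0,0,0,0,0]
    - [0,0,0,0,0,0,0]

```text
clock: 5.62
eef_pos: [0.5303, 0.2365, 0.0804]
tool_rot: [0.439, 0.899, 0.001, 0.001]
ft_force: [0.1, 0.2, 0.5]
grip_width: -0.0002
grasp_force: 0.0
```

Call:
move_arm:
  deltas:
    - [0,-2,0,0,0,0,0]
    - [0,-2,0,0,0,0,0]
    - [0,-2,0,0,0,0,0]
    - [0,-1,0,0,0,0,0]
    - [0,0,0,0,0,0,0]
    - [0,0,0,0,0,0,0]

```text
clock: 6.12
eef_pos: [0.5341, 0.2308, 0.0795]
tool_rot: [0.439, 0.899, 0.0, 0.0]
ft_force: [-0.3, 1.3, 1.1]
grip_width: -0.0002
grasp_force: 0.4
```

Call:
move_arm:
  deltas:
    - [0,-2.9,1.3,0,0,0,4]
    - [0,-2.9,1.3,0,0,0,4]
    - [0,-2.9,1.3,0,0,0,4]
    - [0,-2.9,1.3,0,0,0,4]
    - [0,-2.9,1.3,0,0,0,4]
    - [0,-2.9,1.3,0,0,0,4]
    - [0,-2.9,1.3,0,0,0,4]
    - [0,-2.9,1.3,0,0,0,4]
    - [0,-2.9,1.3,0,0,0,4]
    - [0,0,0,0,0,0,0]

```text
clock: 6.95
eef_pos: [0.5539, 0.211, 0.0791]
tool_rot: [0.695, 0.719, -0.0, -0.0]
ft_force: [-0.8, 1.4, -0.2]
grip_width: -0.0001
grasp_force: 0.5
```

```bash
cat > st.py <<'E'
from h import *
s=bot.get_obs();M=R.from_quat(s["tool_rot"]).as_matrix()
d=(M.T@(s["eef_pos"]-np.array([.515,.190,s["eef_pos"][2]])))*1e3
print(s["clock"],s["eef_pos"].round(4),"yaw",np.degrees(np.arctan2(M[1,0],M[0,0])).round(1),"tool rel axis",d.round(1),s["ft_force"])
im=bot.camera("top");bot.outline_of
for n in("top","side"):
    bot.camera(n)
    for o in bot.outline_of("speed_selector",n)[:2]:print(n,o["conf"],o["rect"])
cv2.imwrite("pics/x.png",np.hstack([cv2.resize(im[225:310,220:305],(400,400),interpolation=3),cv2.resize(bot.camera("side")[240:400,220:380],(400,400),interpolation=3)]))
E
python3 st.py; mv pics/x.png pics/x1.png
```

```text
6.95 [0.5539 0.211  0.0791] yaw 91.9 tool rel axis [19.7 39.6 -0. ] [-0.82766262  1.43010302 -0.24759   ]
top 0.58 [255.3, 258.8, 1.3, 11.3]
side 0.96 [274.7, 290.6, 22.9, 30.4]
side 0.31 [142.3, 365.2, 103.6, 114.8]
```

View pics/x1.png

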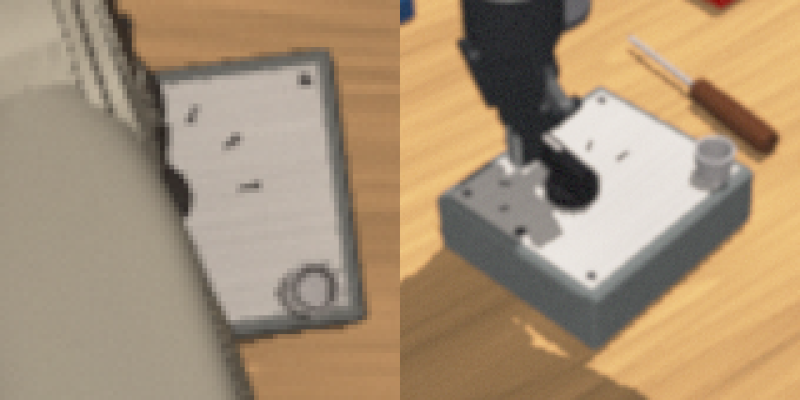

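The side view shows the lever being pushed round near speed 3. By geometry the pushing face is at about 95°, with low force. I'll continue to about 113°.

Call:
move_arm:
  deltas:
    - [0,-2.9,1.3,0,0,0,4]
    - [0,-2.9,1.3,0,0,0,4]
    - [0,-2.9,1.3,0,0,0,4]
    - [0,-2.9,1.3,0,0,0,4]
    - [0,-2.1,1,0,0,0,3]
    - [0,0,0,0,0,0,0]
    - [0,0,0,0,0,0,0]

```text
clock: 7.83
eef_pos: [0.5592, 0.1968, 0.0794]
tool_rot: [0.804, 0.595, 0.0, 0.0]
ft_force: [0.2, 0.6, -0.1]
grip_width: 0.0001
grasp_force: 0.0
```

```bash
python3 st.py; mv pics/x.png pics/x2.png
```

```text
7.8333 [0.5592 0.1968 0.0794] yaw 73.0 tool rel axis [19.4 40.3  0. ] [ 0.17795502  0.64350035 -0.14063055]
top 0.65 [441.2, 199.6, 40.0, 33.2]
side 0.57 [276.7, 289.0, 22.3, 35.0]
```

View pics/x2.png

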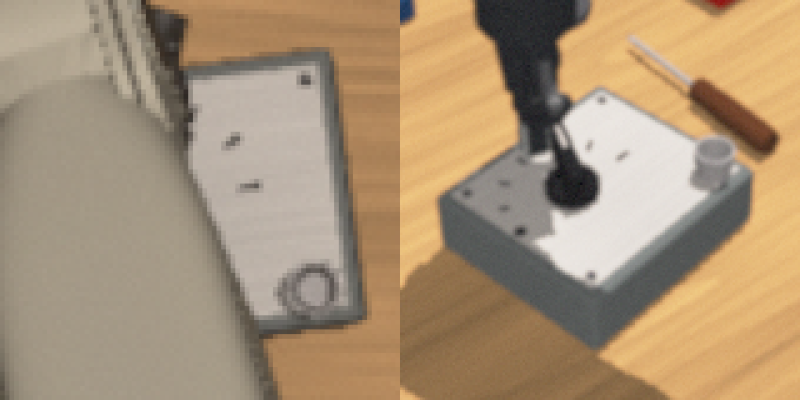

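Call:
move_arm:
  deltas:
    - [0,5,0,0,0,0,0]
    - [0,5,0,0,0,0,0]
    - [0,0,0,-15,0,0,0]
    - [0,0,0,-35,0,0,0]
    - [0,0,0,-40,0,0,0]
    - [0,0,0,-20,0,0,0]
    - [0,-30,10,0,0,0,0]
    - [0,-38,12,0,0,0,0]
    - [0,-38,12,0,0,0,0]
    - [0,-38,12,0,0,0,0]

```text
clock: 8.97
eef_pos: [0.564, 0.0548, 0.1897]
tool_rot: [0.803, 0.595, 0.0, 0.0]
ft_force: [0.5, -0.4, -0.8]
grip_width: -0.0002
grasp_force: 0.0
```

Call:
move_arm:
  deltas:
    - [0,-38,12,0,0,0,0]
    - [0,-38,12,0,0,0,0]
    - [0,-38,12,0,0,0,0]
    - [0,-38,12,0,0,0,0]
    - [0,-38,12,0,0,0,0]
    - [0,-38,12,0,0,0,0]
    - [0,-38,14,0,0,0,0]
    - [0,0,0,0,0,0,0]
    - [0,0,0,0,0,0,0]

```text
clock: 9.72
eef_pos: [0.5681, -0.2264, 0.1889]
tool_rot: [0.805, 0.593, 0.0, -0.0]
ft_force: [0.0, 0.1, 0.6]
grip_width: 0.0002
grasp_force: 0.0
```

```bash
sed -i 's/\.515,\.190/.570,-.2247/' st.py; python3 st.py; mv pics/x.png pics/x3.png
```

```text
9.7167 [ 0.5681 -0.2264  0.1889] yaw 72.7 tool rel axis [-2.2 -1.3 -0. ] [0.04521638 0.05928662 0.60352518]
top 0.7 [244.9, 248.1, 15.3, 26.2]
side 0.79 [279.6, 287.2, 20.9, 35.8]
```

View pics/x3.png

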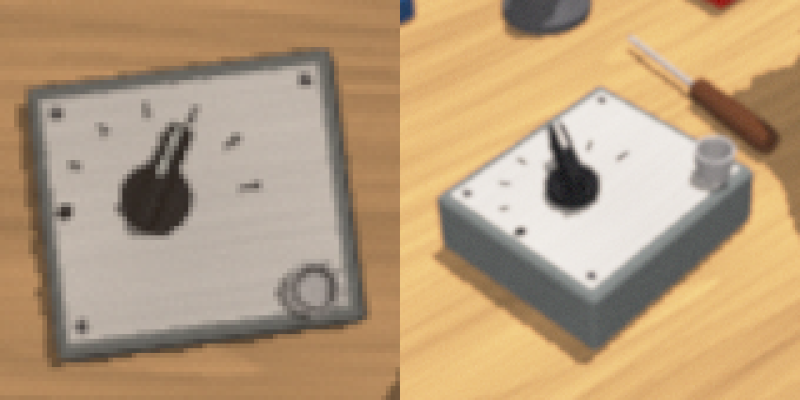

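The lever rests on tick 4: ticks 1–3 are to its left and 5 and 6 to its right. The box and tin haven't moved. Now the button.

Call:
move_arm:
  deltas:
    - [0,2,1.3,30,0,0,0]
    - [0,0,0,40,0,0,0]
    - [0,0,0,25,0,0,0]
    - [0,0,0,10,0,0,0]
    - [0,0,0,0,0,0,0]
    - [0,0,0,0,0,0,0]
    - [0,0,0,0,0,0,0]

```text
clock: 10.6
eef_pos: [0.5717, -0.2229, 0.0866]
tool_rot: [0.804, 0.595, 0.001, 0.002]
ft_force: [0.4, 0.1, -0.3]
grip_width: -0.0
grasp_force: 0.0
```

Call:
move_arm:
  deltas:
    - [0,0,0,2,0,0,0]
    - [0,0,0,2,0,0,0]
    - [0,0,0,2,0,0,0]
    - [0,0,0,1,0,0,0]
    - [0,0,0,0,0,0,0]
    - [0,0,0,0,0,0,0]

```text
clock: 11.1
eef_pos: [0.5698, -0.2227, 0.0773]
tool_rot: [0.804, 0.595, -0.0, -0.0]
ft_force: [-0.1, -0.0, 0.6]
grip_width: 0.0002
grasp_force: 0.0
```

Fingertip at about 0.069, not yet touching. I'll press in small steps, watching the force.

Call:
move_arm:
  deltas:
    - [0,0,0,2,0,0,0]
    - [0,0,0,2,0,0,0]
    - [0,0,0,2,0,0,0]
    - [0,0,0,1,0,0,0]
    - [0,0,0,0,0,0,0]
    - [0,0,0,0,0,0,0]

```text
clock: 11.6
eef_pos: [0.5702, -0.2228, 0.0708]
tool_rot: [0.804, 0.595, 0.0, 0.0]
ft_force: [-0.6, -0.3, 3.5]
grip_width: -0.0001
grasp_force: 1.9
```

Call:
move_arm:
  deltas:
    - [0,0,0,1,0,0,0]
    - [0,0,0,1,0,0,0]
    - [0,0,0,1,0,0,0]
    - [0,0,0,0,0,0,0]
    - [0,0,0,0,0,0,0]

```text
clock: 12.02
eef_pos: [0.5703, -0.2228, 0.069]
tool_rot: [0.804, 0.595, 0.0, 0.001]
ft_force: [-3.8, 1.0, 10.7]
grip_width: -0.0001
grasp_force: 5.6
```

The force of 10.7 N with the tip at 0.061 means the button is bottomed. I'll release it and retreat.

Call:
move_arm:
  deltas:
    - [0,0,0,-5,0,0,0]
    - [0,0,0,-10,0,0,0]
    - [0,0,0,-30,0,0,0]
    - [0,0,0,-40,0,0,0]
    - [0,0,0,-40,0,0,0]
    - [0,0,0,0,0,0,0]
    - [0,0,0,0,0,0,0]
    - [0,0,0,0,0,0,0]
    - [0,0,0,0,0,0,0]

```text
clock: 12.77
eef_pos: [0.5687, -0.2221, 0.1903]
tool_rot: [0.804, 0.595, -0.001, -0.002]
ft_force: [-0.3, -0.5, 0.0]
grip_width: 0.0002
grasp_force: 0.0
```

```bash
python3 - <<'E'
from h import *
t=bot.camera("top");s=bot.camera("side")
cv2.imwrite("pics/f.png",np.hstack([cv2.resize(t[225:310,220:305],(400,400)),cv2.resize(s[190:290,350:450],(400,400))]))
E
```

```text
(no output)
```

View pics/f.png

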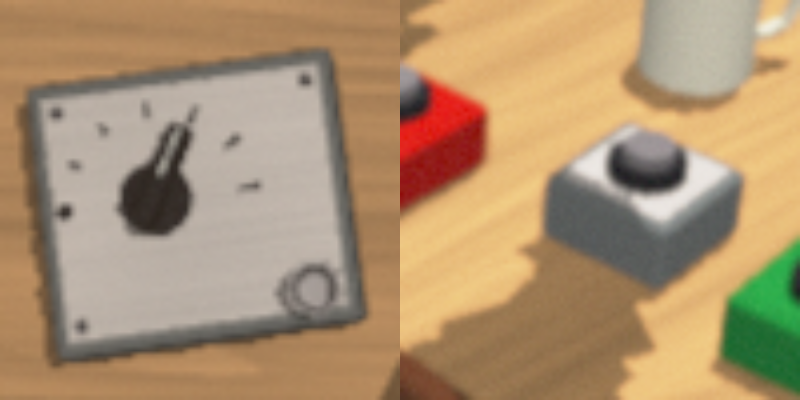

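The lever is still on tick 4, the button is back up, and both boxes are in place. Handing in.

```bash
python3 -c "from workcell import bot;print(bot.job_done())"
```

```text
the job is handed in; nothing more can be done
None
```

The job is handed in, with no verdict returned: the selector rests on speed 4, the start button was pressed fully down and came back up, and both boxes and the tin look unmoved in the final pictures.

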